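# Catch the thread and run the cap nut down on the spool spindle

## Robot

A 6-joint arm with a two-finger parallel gripper is mounted at the origin on the work surface. World frame = base frame: x ahead of the robot, y to its left, z up, the work surface at z = 0. Lengths are in m, angles in degrees, forces in N, time in s.
With the tool pointing down it reaches from about 0.4 to 0.825 m from the base axis. Payload 7 kg.
Tool frame: the origin (TCP) lies between the finger pads; the fingertips stand 19 mm ahead of it and the grasp point (between the pads) is the TCP; x points along the fingers, y is the direction in which the jaws open and shut, and the axes are right-handed (so a half turn about x gives the same grasp; the last joint's range is limited). The gripper opens to 88 mm and grips with 3 to 60 N. Pads are 19 mm wide; open, the fingers measure 130 mm over their backs; the gripper's body (78 mm by 193 mm) begins 47 mm behind the grasp point.
Start: joints at [-52.936, 20.546, 0.682, 0, -70.136, -16.507], TCP at [0.237, -0.632, 0.246] pointing down, gripper open.
Joint ranges: [-176.03, 176.03], [-82.01, 121.73], [-58.28, 71.71], [-173.87, 95.51], [-174.79, -0.11], [-173.66, 173.66]. Speed limits (degrees/s): [136.94, 136.94, 172.46, 180, 180, 180].

## Interface

Orientations are given as [roll, pitch, yaw] about the fixed x, y, z axes, in that order (R = Rz(yaw) Ry(pitch) Rx(roll)).
In Python, from plant import * gives the robot as it stands.
- The arm moves only by the tool step_arm, never from a script. Its argument "steps" is a list of rows, each a list of 2 entries, a list of its own where there are three numbers: the shift along the tool's x, y, z in units of 0.02 m (1.0 is 0.02 m), then the turn about the tool's x in units of 6 degrees (1.0 is 6 degrees). A call has 1 to 20 rows; each row shifts and turns the commanded pose from where the row before left it, along the tool's axes as they then stand; what a row does not reach is not made up. A row lasts 1/12 s, in which the tool goes at most 41.7 mm and 7.16 degrees, less where a joint would pass 70% of its speed; a pose out of reach is approached as far as the arm can. A call with a number of a shift or a turn outside -1 to 1 is refused whole. A call with a gripper value outside its range is refused whole. "fingers" is the closure, from 0 (fully open) to 1 (shut), set as the call begins (left out, the last holds). The fingers move at their own pace and stop on an object; "grip_force" is the grip in N (left out, the last holds). Time passes only in rows, so rows that do not move let the fingers close. It gives the time, the measured TCP pose, the force and the opening at its end, in the units of the state.
- get_state(): the state, without advancing time (a new reading comes with each control period).
- capture(name): name is "scene" or "top" or "wrist"; returns the picture (480x640x3 uint8, blue, green, red); there is no depth.
- camera_model(name): a dict with "intrinsics" (3x3 intrinsics, pixels), "dist_coeffs" ([k1, k2, p1, p2, k3] as OpenCV has them; the pictures are not rectified), "rvec" (rotation vector, rad) and "tvec" (3), from world to camera coordinates, as OpenCV has them. Camera axes: x right, y down, z forward; pixel columns grow to the right and rows downward; lengths in m; the calibration is good to about 2 mm. A picture is of the moment at which its call begins: read the wrist's pose just before it. camera_model takes no time and is no camera call; for the wrist camera it gives the pose at the moment of the call.
- close_job(): hands the job in, once; it reports no verdict.
The state is a dict: "time_s": time; "joints": joint angles; "qd": joint speeds; "joint_torque": joint torques, N m; "tcp_pos": TCP position; "eef_rot": TCP orientation; "contact_force": force on the tool from outside, world axes, zero at the start; "moment": the same for the moment, N m; "gripper_width": finger opening in m.
Only numpy, scipy, OpenCV 4.12 (cv2) and the standard library are available. Lean on these libraries where they do the work, as an engineer would, in place of code of your own. Each camera call takes 0.05 s, during which the arm holds its last target.

## Task

The grey cap nut has only been set on top of the spool spindle and its thread has not caught: gently turn it backward (anticlockwise from above) until it drops into the thread start, then turn it forward (clockwise) to run it down until it has pressed the spring collar flush with its guide ring. Never force it against the thread or lift it off the spindle; at the end let go, and leave everything else where it is.

Things in the scene. Friction and masses are not known exactly. Their poses are not given: they have to be found in the camera images.
- stand: Winding stand fixed to the bench: plywood board 300 x 240 x 12 mm with an empty black spool lying on it (170 mm across, top face 72 mm above the bench). Origin on the spindle's axis at bench height, z up. A small motor, 62 mm high, stands on one corner 150 mm from the spindle. The force between the nut and the stand (thread and collar) must stay under 60 N, or the printed thread breaks
- spindle_top (a point): Centre of the upper face, 112 mm above the bench and hidden by the nut, of the upright white printed spindle, 32 mm across. Coarse right-hand thread, sinks 3.8 mm per rad, about 1 mm axial play; it does not run back. Three thread starts (slots) 120 degrees apart, at angles not given
- thread (a point): On the spindle's axis 12 mm under its upper face. A raised tooth beside each start slot blocks the nut when it is turned forward on the upper face; once the nut has dropped into the slots, it can go forward, but backward at most another 0.3 rad before it hits the slots' walls
- nut_grip (a point): Centre of the grip bar of the loose grey cap nut: a round cap 47 mm across and 39 mm high, closed on top, with an upright bar across it, 60 mm long (this x axis), 12 mm thick (y), 28 mm high (z). The point is half-way up the bar on the nut's axis, 53 mm above the nut's lower edge, 14 mm above the cap's flat top, 14 mm below the bar's top. Keep fingertips above the cap
- nut: The same nut, about 80 g; origin at the centre of its lower edge, axes as nut_grip. Heights of nut_grip above the bench: start 153 mm, standing level on the spindle; turned backward by 0.4 to 1.35 rad it falls by its weight, if the fingers do not hold it up, to 146 mm; forward about 1.2 rad it meets the collar at 141 mm; roughly another 1.3 rad, flush at 137 mm
- collar (a joint): Travel in m of the spring collar, an aluminium disc 52 mm across round the spindle inside a fixed steel guide ring (67 mm across, rim 84 mm above the bench). 0 = up, standing 4 mm proud of the ring's rim; 0.004 = flush with the rim; 0.005 = bottomed hard. The spring pushes up with 1.5 N at 0 and 6 N at flush
- gear: loose white printed gear, 44 mm across, 10 mm high, lying on the board; origin at the centre of its underside
- bracket: loose black L-bracket, 40 x 24 x 35 mm, on the board; origin under its centre
- washer: loose flat steel washer, 30 mm across, 4 mm thick, on the board; origin at the centre of its underside
- screwdriver: screwdriver lying on the bench beside the stand
- glue: white bottle, 36 mm across, 100 mm high, standing on the bench
- mug: white mug, 76 mm across, 90 mm high, on the bench
- bobbin: small white printed bobbin, 30 mm across, 34 mm high, standing on the bench
Not all that is in view belongs to the job. Of the things like the nut, leave any that is orange or purple; of the rest the larger one is meant.

How it is judged (in metres and radians):
On the way:
1. the nut has dropped into the thread starts: its grip point less than 148.5 mm above the stand's origin, with the collar still up (z of nut_grip in the frame of stand below 0.1485 m and value of joint collar below 0.0015 m and horizontal distance between nut_grip and stand below 0.005 m), for 0.1 s.
At the end, for the whole second after the job is handed in: The nut is threaded on the spindle, upright, at rest and released, and holds the collar down flush with the guide ring (pressed at least 3 mm of its 4 mm; grip point under 139.5 mm above the bench) (value of joint collar above 0.003 m and z of nut_grip in the frame of stand below 0.1395 m and horizontal distance between nut_grip and stand below 0.005 m and angle between nut_grip's own z axis and vertical below 0.1 rad and linear speed of nut below 0.02 m/s); the robot touches nothing.
It fails at once if the nut is forced: more than 60 N between nut and stand (jammed, cross-threaded or over-tightened) (contact force between nut and stand above 60 N).
It fails at once if the nut is lifted off the spindle (height (world z) of nut_grip above 0.185 m).
It fails at once if something else on the bench is moved by more than 2 cm (distance of any of gear, bracket, washer, screwdriver, glue, mug, bobbin from where it was at the start of the episode above 0.02 m).
It also fails if it takes over 67 s, if anything falls off the work surface, if the arm or the gripper's body presses on something with over 40 N, if the wrist force passes 120 N, or if a joint passes its speed limit or range.

## Working session

There is one attempt and no reset: what is moved stays moved. The work goes in short steps, Python scripts to look and compute and a tool call to move; the robot and the scene stay as the last step left them, time stands still between calls to the robot, and variables do not carry over. Pictures are saved under pics/ and viewed, and the job is handed in when it is done.

Besides the shell and the picture viewer there is one more tool, called after "Emit:" as name(argument=value, ...) on one line, values as JSON. step_arm: Moves the arm, as the interface text tells. Its arguments: {"type":"object","properties":{"steps":{"type":"array","items":{"type":"array"}},"fingers":{"type":"number"},"grip_force":{"type":"number"}},"required":["steps"]}

```bash
mkdir -p pics; ls; python3 - <<'E'
from plant import *
import cv2
s=get_state();print(s)
for n in ["scene","top","wrist"]:
    m=camera_model(n);print(n,m)
    cv2.imwrite(f"pics/{n}0.png",capture(n))
E
```

```text
pics
{'time_s': 0.0, 'joints': array([-5.29346505e+01,  2.05913125e+01,  6.33659510e-01, -1.90524896e-02,
       -7.01357003e+01, -1.65060010e+01]), 'qd': array([-0.02155571,  0.0221621 , -0.1014717 ,  0.07940028,  0.00060055,
        0.17236407]), 'joint_torque': array([ 1.86380654e-03, -5.82712054e+01,  2.93066454e+01,  6.99733034e+00,
        7.14212714e-03, -2.26420320e-04]), 'tcp_pos': array([ 0.23684638, -0.63159584,  0.24462654]), 'eef_rot': array([ 95.64677534,  89.90494359, 116.19963533]), 'contact_force': array([-0.23639445,  0.12375775,  0.08415562]), 'moment': array([-0.02469912, -0.00266953, -0.03664467]), 'gripper_width': 0.0875317436225013}
scene {'intrinsics': array([[453.89547572,   0.        , 314.71936135],
       [  0.        , 453.89547572, 240.99367079],
       [  0.        ,   0.        ,   1.        ]]), 'dist_coeffs': array([0.03841534, 0.        , 0.        , 0.        , 0.        ]), 'rvec': array([ 1.77317159,  1.3769733 , -0.71968484]), 'tvec': array([-0.15799666, -0.20007395,  1.48385361])}
top {'intrinsics': array([[440.04827355,   0.        , 315.67139721],
       [  0.        , 440.04827355, 239.57077183],
       [  0.        ,   0.        ,   1.        ]]), 'dist_coeffs': array([-0.06539306,  0.        ,  0.        ,  0.        ,  0.        ]), 'rvec': array([ 2.17007001, -2.20766875,  0.06706838]), 'tvec': array([0.01566164, 0.5798027 , 1.13980897])}
wrist {'intrinsics': array([[356.03043551,   0.        , 319.89877581],
       [  0.        , 356.03043551, 234.82955035],
       [  0.        ,   0.        ,   1.        ]]), 'dist_coeffs': array([0.02505444, 0.        , 0.        , 0.        , 0.        ]), 'rvec': array([-1.68973878, -2.43811949, -0.34223789]), 'tvec': array([ 0.6747619 , -0.03562763,  0.39100531])}
```

View pics/top0.png

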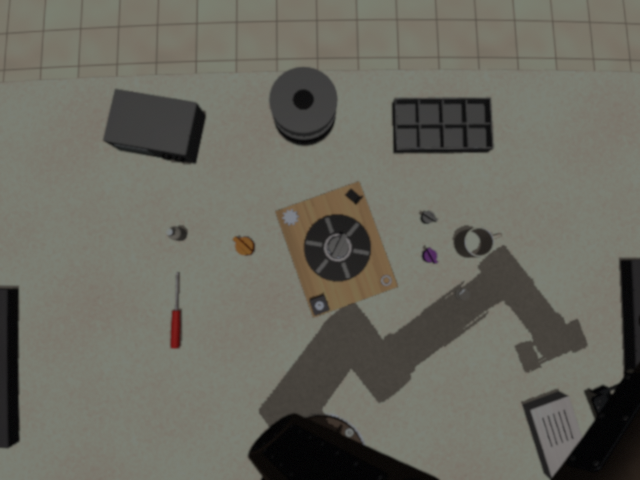

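View pics/scene0.png

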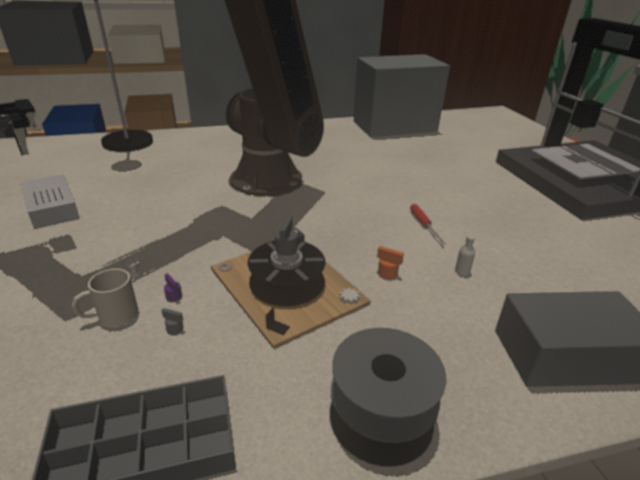

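View pics/wrist0.png

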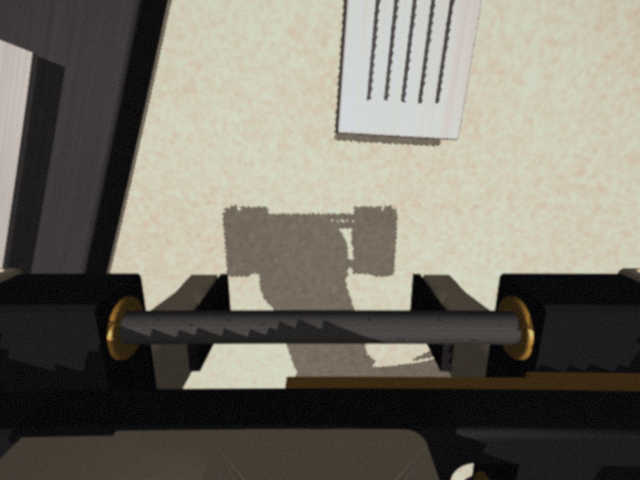

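The top view shows the nut on the spindle at about (338,247). The orange decoy is at (244,245), the purple one at (429,255) and a small grey one at (428,216). I'll measure the nut next.

```bash
cat > h.py <<'E'
from plant import *
import cv2, numpy as np
from scipy.spatial.transform import Rotation as Ro
def cm(n):
    m=camera_model(n); R=cv2.Rodrigues(np.array(m["rvec"]))[0]; t=np.array(m["tvec"]).ravel()
    return dict(K=m["intrinsics"],d=m["dist_coeffs"],R=R,t=t)
def ray(c,uv):
    p=cv2.undistortPoints(np.array(uv,float).reshape(-1,1,2),c["K"],c["d"]).reshape(-1,2)
    return -c["R"].T@c["t"], (c["R"].T@np.c_[p,np.ones(len(p))].T).T
def onz(c,uv,z):
    o,d=ray(c,uv); return o+d*((z-o[2])/d[:,2])[:,None]
def proj(c,P):
    return cv2.projectPoints(np.array(P,float).reshape(-1,1,3),cv2.Rodrigues(c["R"])[0],c["t"],c["K"],c["d"])[0].reshape(-1,2)
E
python3 - <<'E'
from h import *
t=cv2.imread("pics/top0.png");s=cv2.imread("pics/scene0.png")
a=cv2.resize(t[170:330,265:410],None,fx=5,fy=5,interpolation=cv2.INTER_CUBIC)[:600]
a=cv2.resize(t[205:290,285:390],None,fx=7,fy=7,interpolation=cv2.INTER_CUBIC)
cv2.imwrite("pics/tz.png",cv2.convertScaleAbs(a,alpha=1.7,beta=0))
a=cv2.resize(s[205:285,240:345],None,fx=7,fy=7,interpolation=cv2.INTER_CUBIC)
cv2.imwrite("pics/sz.png",cv2.convertScaleAbs(a,alpha=1.7,beta=0))
c=cm("top"); print(onz(c,[[338,247]],.16), -c["R"].T@c["t"])
E
```

```text
[[ 0.55304044 -0.04560985  0.16      ]] [0.50752226 0.00475993 1.17387369]
```

View pics/tz.png

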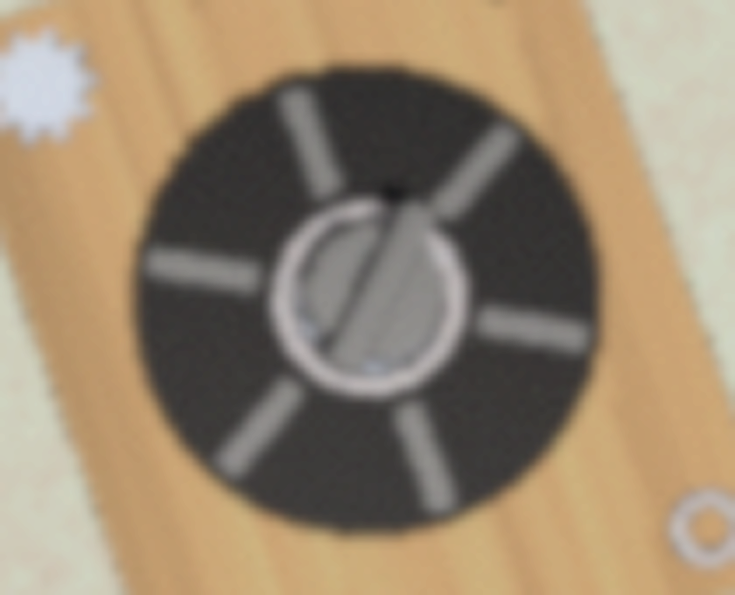

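View pics/sz.png

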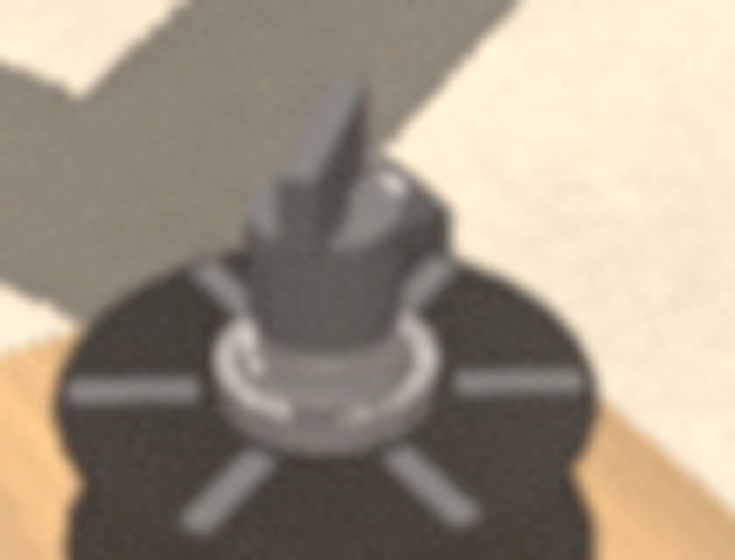

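The zoomed top view shows the bar's top face running from about (412,200) to (350,365). The dark spool and bright guide ring give the spindle axis.

```bash
python3 - <<'E'
from h import *
t=cv2.imread("pics/top0.png");c=cm("top")
g=cv2.cvtColor(t,cv2.COLOR_BGR2GRAY)
roi=np.zeros_like(g);cv2.circle(roi,(338,247),42,255,-1)
m=((g<60)&(roi>0)).astype(np.uint8)
n,l,st,_=cv2.connectedComponentsWithStats(m);i=1+np.argmax(st[1:,4]);m=(l==i).astype(np.uint8)
cn=max(cv2.findContours(m,0,1)[0],key=cv2.contourArea)
h=cv2.convexHull(cn).reshape(-1,2)
P=onz(c,h,.072)
def fit(P):
    A=np.c_[2*P[:,:2],np.ones(len(P))];x=np.linalg.lstsq(A,(P[:,:2]**2).sum(1),rcond=None)[0]
    return x[:2],np.sqrt(x[2]+x[0]**2+x[1]**2)
print("spool",st[i],fit(P))
f=lambda u:[285+(u[0]+.5)/7-.5,205+(u[1]+.5)/7-.5]
r=[(272,295),(468,295),(370,198),(370,395)]
print("ring",fit(onz(c,[f(u) for u in r],.084)))
e=onz(c,[f((412,200)),f((350,365))],.167)
d=e[0]-e[1];print("bar",e,e.mean(0),np.linalg.norm(d),np.degrees(np.arctan2(d[1],d[0])))
print(onz(c,[f((432,215)),f((400,190)),f((328,350)),f((362,372))],.167))
s=get_state();R=Ro.from_euler('xyz',s["eef_rot"],degrees=True).as_matrix();print(R.round(3),s['tcp_pos'])
w=cm("wrist");print("wristcam pos",-w["R"].T@w["t"], R.T@(-w["R"].T@w["t"]-s['tcp_pos']))
E
```

```text
spool [ 304  214   67   67 2476] (array([ 0.55666507, -0.04742106]), np.float64(0.08329225086220947))
ring (array([ 0.55671898, -0.04798357]), np.float64(0.034822403596286355))
bar [[ 0.58433543 -0.05836824  0.167     ]
 [ 0.53062516 -0.03697213  0.167     ]] [ 0.5574803  -0.04767019  0.167     ] 0.05781510558634166 -21.720433808954585
[[ 0.5792932  -0.06482127  0.167     ]
 [ 0.58769102 -0.0545019   0.167     ]
 [ 0.53565034 -0.02987767  0.167     ]
 [ 0.52827097 -0.04084813  0.167     ]]
[[-0.001 -0.351  0.936]
 [ 0.001  0.936  0.351]
 [-1.     0.001 -0.   ]] [ 0.23687302 -0.63173853  0.24487341]
wristcam pos [ 0.16934762 -0.65821954  0.38427853] [-0.13939608 -0.00092473 -0.07254371]
```

Emit:
step_arm(steps=[[[-0.1, 0.775, 0.9], 0], [[-0.1, 0.775, 0.9], 0], [[-0.1, 0.775, 0.9], 0], [[-0.1, 0.775, 0.9], 0], [[-0.1, 0.775, 0.9], 0], [[-0.1, 0.775, 0.9], 0], [[-0.1, 0.775, 0.9], 0], [[-0.1, 0.775, 0.9], 0], [[-0.1, 0.775, 0.9], 0], [[-0.1, 0.775, 0.9], 0], [[-0.1, 0.775, 0.9], 0], [[-0.1, 0.775, 0.9], 0], [[-0.1, 0.775, 0.9], 0], [[-0.1, 0.775, 0.9], 0]])

```text
time_s: 1.32
tcp_pos: [0.397, -0.3392, 0.2735]
eef_rot: [110.8, 90.0, 131.4]
contact_force: [0.0, -0.6, 0.1]
gripper_width: 0.0875
```

Emit:
step_arm(steps=[[[-0.1, 0.775, 0.9], 0], [[-0.1, 0.775, 0.9], 0], [[-0.1, 0.775, 0.9], 0], [[-0.1, 0.775, 0.9], 0], [[-0.1, 0.775, 0.9], 0], [[-0.1, 0.775, 0.9], 0], [[-0.1, 0.775, 0.9], 0], [[-0.1, 0.775, 0.9], 0], [[-0.1, 0.775, 0.9], 0], [[-0.1, 0.775, 0.9], 0], [[-0.1, 0.775, 0.9], 0], [[-0.1, 0.775, 0.9], 0], [[-0.1, 0.775, 0.9], 0], [[-0.1, 0.775, 0.9], 0]])

```text
time_s: 2.48
tcp_pos: [0.5567, -0.0475, 0.3015]
eef_rot: [148.4, 90.0, 168.9]
contact_force: [0.0, -0.3, 0.7]
gripper_width: 0.0875
```

Emit:
step_arm(steps=[[[0, 0, 0], -1], [[0, 0, 0], -1], [[0, 0, 0], -1], [[0, 0, 0], -1], [[0, 0, 0], -1], [[0, 0, 0], -1], [[0, 0, 0], -1], [[0, 0, 0], -1], [[0, 0, 0], -1], [[0, 0, 0], -1], [[0, 0, 0], -1], [[0, 0, 0], -1], [[0, 0, 0], 0], [[0, 0, 0], 0]])

```text
time_s: 3.65
tcp_pos: [0.5564, -0.0487, 0.3014]
eef_rot: [87.5, 90.0, 179.8]
contact_force: [0.4, 0.7, 0.1]
gripper_width: 0.0876
```

```bash
cat >> h.py <<'E'
def rep():
    s=get_state();R=Ro.from_euler('xyz',s["eef_rot"],degrees=True).as_matrix()
    print("t %.2f"%s["time_s"],"tcp",s["tcp_pos"].round(4),"yang %.1f"%np.degrees(np.arctan2(R[1,1],R[0,1])),"xax",R[:,0].round(3),"j",s["joints"].round(1),"F",s["contact_force"].round(1),"M",s["moment"].round(2),"w %.4f"%s["gripper_width"])
    return s,R
E
python3 -c "
from h import *
rep()"
```

```text
t 3.65 tcp [ 0.5564 -0.0487  0.3014] yang -177.6 xax [-0.  0. -1.] j [ 15.1   7.7  -9.1  -0.  -73.2 -12.7] F [0.4 0.7 0.1] M [-0.04  0.17  0.04] w 0.0876
```

Emit:
step_arm(steps=[[[0, 0, 0], -1], [[0, 0, 0], -1], [[0, 0, 0], -1], [[0, 0, 0], -1], [[0, 0, 0], -1], [[0, 0, 0], -1], [[0, 0, 0], -1], [[0, 0, 0], -1], [[0, 0, 0], -1], [[0, 0, 0], -1], [[0, 0, 0], -1], [[0, 0, 0], 0], [[0, 0, 0], 0], [[0, 0, 0], 0]])

```text
time_s: 4.82
tcp_pos: [0.5564, -0.0487, 0.3015]
eef_rot: [38.0, 90.0, -163.7]
contact_force: [-0.4, 0.7, 0.6]
gripper_width: 0.0877
```

```bash
python3 -c "
from h import *
rep();c=cm('wrist');im=capture('wrist');cv2.imwrite('pics/w1.png',im);np.savez('w1.npz',**c)
print(proj(c,[[.5567,-.0477,.167],[.5567,-.0477,.14],[.5567,-.0477,.084]]))
cv2.imwrite('pics/s1.png',capture('scene'))
"
```

```text
t 4.82 tcp [ 0.5564 -0.0487  0.3015] yang -111.7 xax [-0. -0. -1.] j [ 15.1   7.7  -9.1   0.  -73.2  53.2] F [-0.4  0.7  0.6] M [-0.05  0.17 -0.01] w 0.0877
[[319.07046854 231.63206437]
 [319.16250928 223.39237526]
 [319.31152134 210.04808488]]
```

View pics/w1.png

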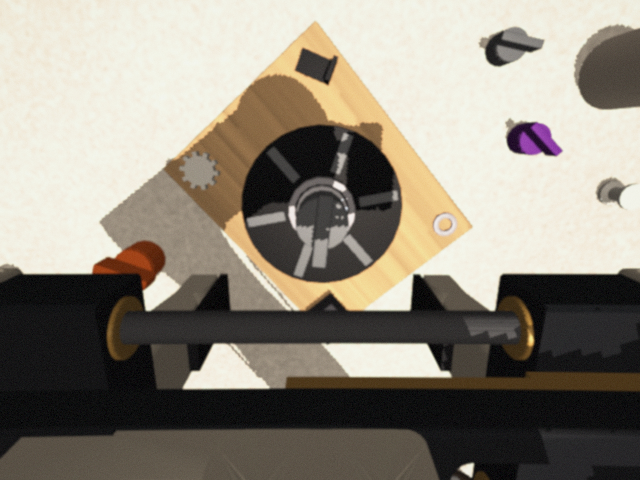

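View pics/s1.png

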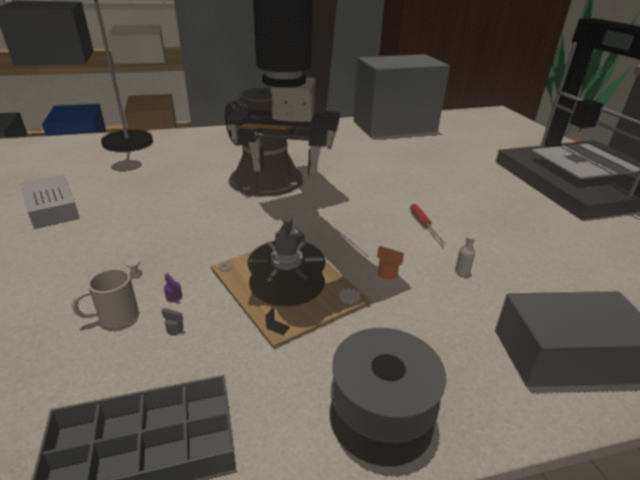

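```bash
python3 -c "
from h import *
im=cv2.imread('pics/w1.png')
a=cv2.resize(im[165:285,245:395],None,fx=5,fy=5,interpolation=cv2.INTER_CUBIC)
cv2.imwrite('pics/w1z.png',cv2.convertScaleAbs(a,alpha=1.6,beta=10))
"
```

```text
(no output)
```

View pics/w1z.png

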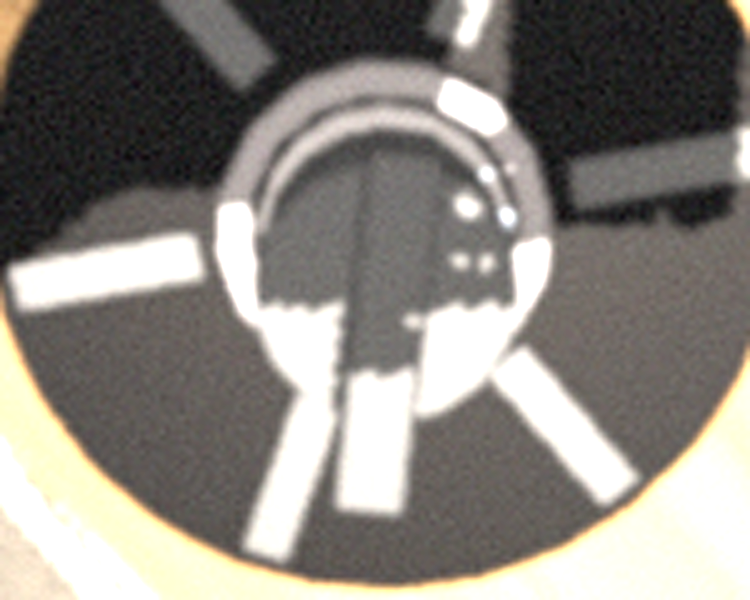

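The wrist zoom shows the top face of the bar. Its near corners are about (337,508) and (402,515), and its far corners about (372,150) and (440,155).

```bash
python3 -c "
from h import *
c=np.load('w1.npz')
f=lambda u:[245+(u[0]+.5)/5-.5,165+(u[1]+.5)/5-.5]
P=onz(c,[f(u) for u in [(337,508),(402,515),(372,150),(440,155)]],.167)
n=P[:2].mean(0);q=P[2:].mean(0);d=q-n
print(P.round(4),(n+q)/2,np.linalg.norm(d),np.degrees(np.arctan2(d[1],d[0])),np.linalg.norm(P[1]-P[0]),np.linalg.norm(P[3]-P[2]))
r=[(217,218),(552,240),(385,60)]
R=onz(c,[f(u) for u in r],.084)[:,:2]
A=np.c_[2*R,np.ones(3)];x=np.linalg.solve(A,(R**2).sum(1));print('ring',x[:2],np.sqrt(x[2]+x[0]**2+x[1]**2))
"
```

```text
[[ 0.5315 -0.0314  0.167 ]
 [ 0.5264 -0.0409  0.167 ]
 [ 0.5844 -0.0587  0.167 ]
 [ 0.5797 -0.0682  0.167 ]] [ 0.55551306 -0.0497854   0.167     ] 0.05968659082127887 -27.20570533056016 0.010742464312071804 0.010574593018808595
ring [ 0.55549345 -0.04968788] 0.03432263200229234
```

Emit:
step_arm(steps=[[[0, 0, 0], 0.75], [[1, 0, 0], 0], [[1, 0, 0], 0], [[1, 0, 0], 0], [[1, 0, 0], 0], [[1, 0, 0], 0], [[1, 0, 0], 0], [[0.5, 0, 0], 0], [[0.4, 0, 0], 0], [[0, 0, 0], 0], [[0, 0, 0], 0], [[0, 0, 0], 0]])

```text
time_s: 5.92
tcp_pos: [0.5573, -0.0486, 0.1647]
eef_rot: [-150.5, 89.9, 3.5]
contact_force: [-0.1, 0.4, 0.7]
gripper_width: 0.0878
```

```bash
python3 -c "
from h import *
rep();c=cm('wrist');im=capture('wrist');cv2.imwrite('pics/w2.png',im)
cv2.imwrite('pics/s2.png',capture('scene')[170:310,200:380].repeat(4,0).repeat(4,1))
"
```

```text
t 5.92 tcp [ 0.5573 -0.0486  0.1647] yang -115.9 xax [ 0.002  0.    -1.   ] j [ 15.1  13.5 -20.6   0.  -55.8  49. ] F [-0.1  0.4  0.7] M [-0.03  0.16  0.  ] w 0.0878
```

View pics/w2.png

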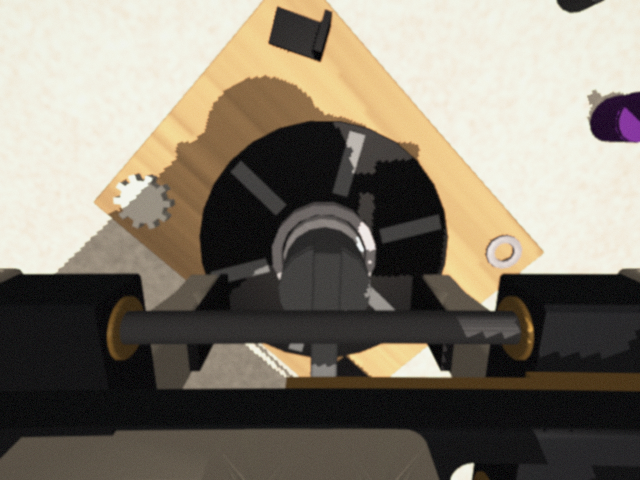

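View pics/s2.png

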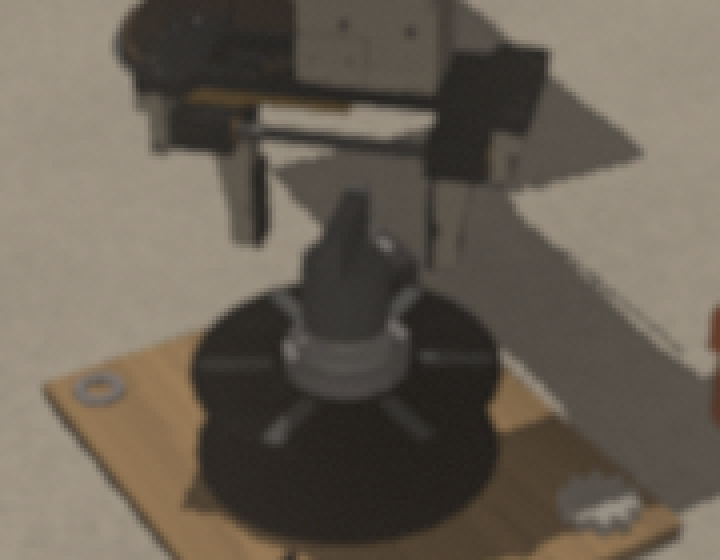

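Emit:
step_arm(steps=[[[0.1, 0, 0], 0], [[0, 0, 0], 0], [[0, 0, 0], 0], [[0, 0, 0], 0], [[0, 0, 0], 0], [[0, 0, 0], 0], [[0, 0, 0], 0], [[0, 0, 0], 0], [[0, 0, 0], 0], [[0, 0, 0], 0]], fingers=0.8, grip_force=3)

```text
time_s: 6.85
tcp_pos: [0.5565, -0.0486, 0.1615]
eef_rot: [15.5, 90.0, 169.6]
contact_force: [0.5, -0.3, 0.1]
gripper_width: 0.0267
```

```bash
python3 -c "
from h import *
rep();c=cm('wrist');im=capture('wrist');cv2.imwrite('pics/w3.png',im)
cv2.imwrite('pics/s3.png',capture('scene')[170:310,200:380].repeat(4,0).repeat(4,1))
"
```

```text
t 6.85 tcp [ 0.5565 -0.0486  0.1615] yang -115.9 xax [-0.  0. -1.] j [ 15.1  13.7 -20.8  -0.  -55.5  49. ] F [ 0.5 -0.3  0.1] M [-0.08  0.15 -0.03] w 0.0267
```

View pics/w3.png

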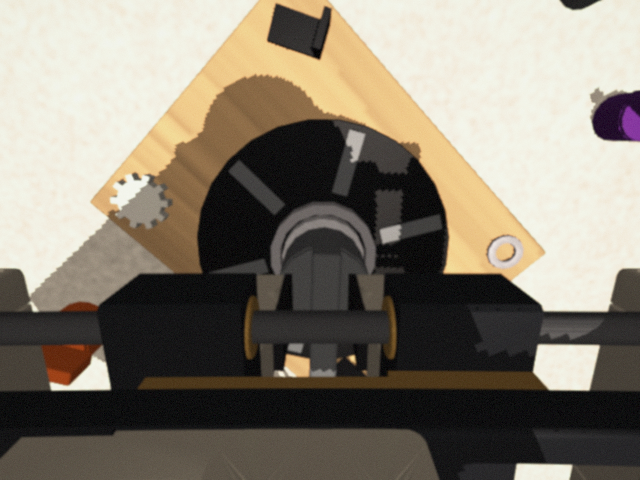

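View pics/s3.png

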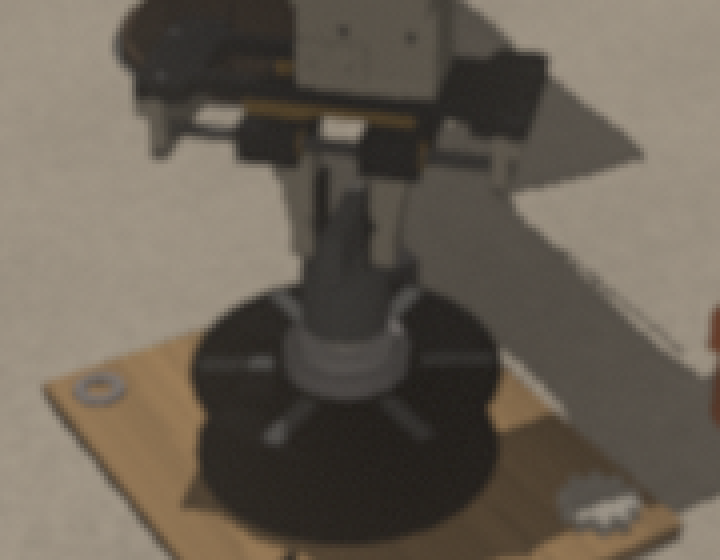

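Emit:
step_arm(steps=[[[0, 0.06, 0], 0], [[0, 0, 0], 0], [[0, 0, 0], 0], [[0, 0, 0], 0], [[0, 0, 0], 0]], fingers=0.84)

```text
time_s: 7.37
tcp_pos: [0.556, -0.0497, 0.1616]
eef_rot: [-15.3, 90.0, 138.8]
contact_force: [-0.2, 0.1, -0.2]
gripper_width: 0.0138
```

```bash
python3 -c "
from h import *
rep();c=cm('wrist');im=capture('wrist');cv2.imwrite('pics/w4.png',im[180:400,220:420].repeat(3,0)[:600].repeat(3,1))
"
```

```text
t 7.37 tcp [ 0.556  -0.0497  0.1616] yang -115.9 xax [-0.  0. -1.] j [ 15.   13.7 -20.8  -0.  -55.5  49.1] F [-0.2  0.1 -0.2] M [-0.03  0.17  0.02] w 0.0138
```

View pics/w4.png

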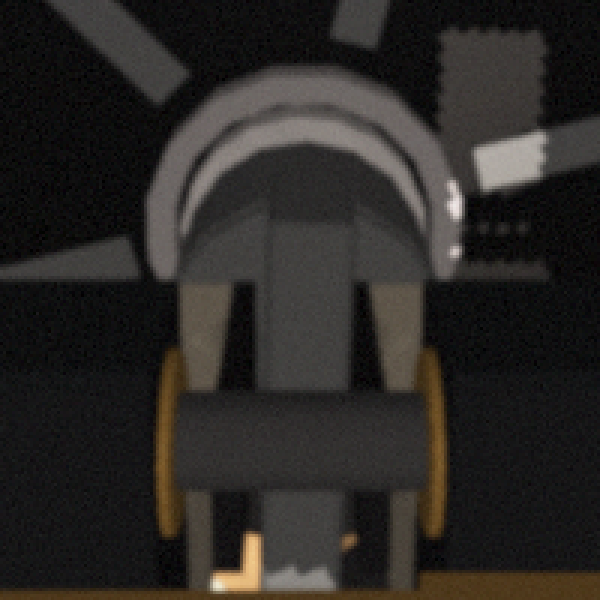

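The fingers now cage the bar with about 1.8 mm of play. Next I turn it backward.

Emit:
step_arm(steps=[[[0, 0, 0], -0.5], [[0, 0, 0], -0.5], [[0, 0, 0], -0.5], [[0, 0, 0], -0.5], [[0, 0, 0], -0.5], [[0, 0, 0], -0.5], [[0, 0, 0], 0], [[0, 0, 0], 0]])

```text
time_s: 8.08
tcp_pos: [0.556, -0.0497, 0.1616]
eef_rot: [-164.0, 90.0, 7.9]
contact_force: [-0.7, -0.6, 0.2]
gripper_width: 0.0141
```

```bash
cat > look.py <<'E'
from h import *
import sys
n=sys.argv[1]
rep();w=capture('wrist');s=capture('scene')
cv2.imwrite(f'pics/raw_w_{n}.png',w);cv2.imwrite(f'pics/raw_s_{n}.png',s)
a=cv2.resize(w[180:380,220:420],(400,400),interpolation=cv2.INTER_CUBIC)
b=cv2.resize(s[195:285,240:330],(400,400),interpolation=cv2.INTER_CUBIC)
cv2.imwrite(f'pics/l_{n}.png',cv2.convertScaleAbs(np.hstack([a,b]),alpha=1.6,beta=10))
rep()
E
python3 look.py a
```

```text
t 8.08 tcp [ 0.556  -0.0497  0.1616] yang -98.0 xax [ 0.  0. -1.] j [ 15.   13.7 -20.8   0.  -55.5  67. ] F [-0.7 -0.6  0.2] M [-0.03  0.14 -0.04] w 0.0141
t 8.18 tcp [ 0.556  -0.0497  0.1616] yang -98.0 xax [-0. -0. -1.] j [ 15.   13.7 -20.8   0.  -55.5  67. ] F [ 0.  -0.3  0.9] M [-0.09  0.11  0.  ] w 0.0139
```

View pics/l_a.png

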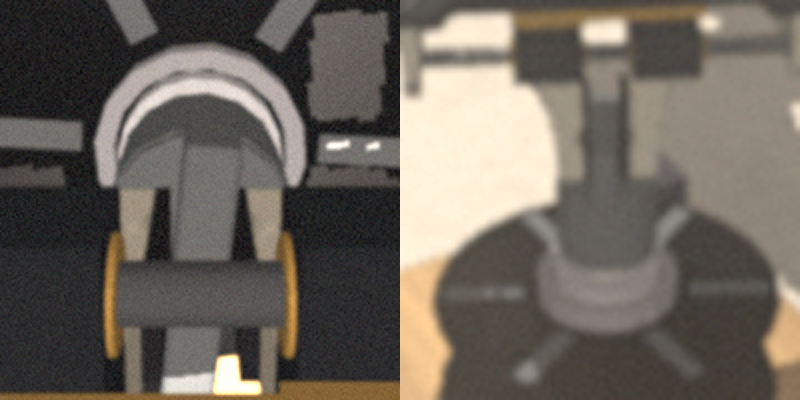

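The nut follows with a lag of about 5°. It is still high, with a gap visible above the collar.

Emit:
step_arm(steps=[[[0, 0, 0], -0.5], [[0, 0, 0], -0.5], [[0, 0, 0], -0.5], [[0, 0, 0], -0.5], [[0, 0, 0], 0], [[0, 0, 0], 0], [[0, 0, 0], 0]])

```text
time_s: 8.77
tcp_pos: [0.556, -0.0498, 0.1616]
eef_rot: [50.4, 90.0, -125.6]
contact_force: [0.2, 0.7, 0.3]
gripper_width: 0.0139
```

```bash
python3 look.py b
```

```text
t 8.77 tcp [ 0.556  -0.0498  0.1616] yang -86.1 xax [-0. -0. -1.] j [ 15.   13.7 -20.8   0.  -55.5  78.9] F [0.2 0.7 0.3] M [-0.11  0.11 -0.04] w 0.0139
t 8.87 tcp [ 0.556  -0.0497  0.1616] yang -86.0 xax [-0.  0. -1.] j [ 15.   13.7 -20.8  -0.  -55.5  79. ] F [-0.3 -0.  -0.4] M [-0.05  0.12 -0.05] w 0.0142
```

View pics/l_b.png

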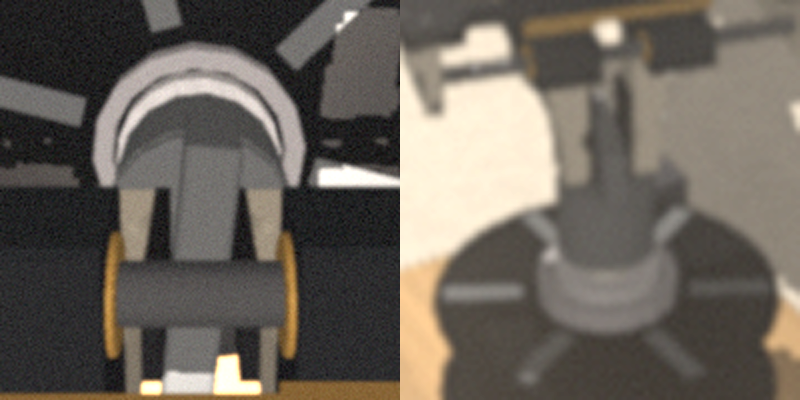

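No drop yet: the wrist view is unchanged. Continuing in 9° chunks.

Emit:
step_arm(steps=[[[0, 0, 0], -0.5], [[0, 0, 0], -0.5], [[0, 0, 0], -0.5], [[0, 0, 0], 0], [[0, 0, 0], 0], [[0, 0, 0], 0]])

```text
time_s: 9.37
tcp_pos: [0.556, -0.0497, 0.1616]
eef_rot: [13.2, 90.0, -153.9]
contact_force: [-0.3, -0.1, 0.1]
gripper_width: 0.0141
```

```bash
python3 look.py c
```

```text
t 9.37 tcp [ 0.556  -0.0497  0.1616] yang -77.1 xax [-0. -0. -1.] j [ 15.   13.7 -20.8   0.  -55.5  88. ] F [-0.3 -0.1  0.1] M [-0.11  0.17  0.  ] w 0.0141
t 9.47 tcp [ 0.556  -0.0497  0.1616] yang -77.0 xax [-0.  0. -1.] j [ 15.   13.7 -20.8  -0.  -55.5  88. ] F [-0.1  0.3  0.9] M [-0.08  0.11  0.03] w 0.0140
```

View pics/l_c.png

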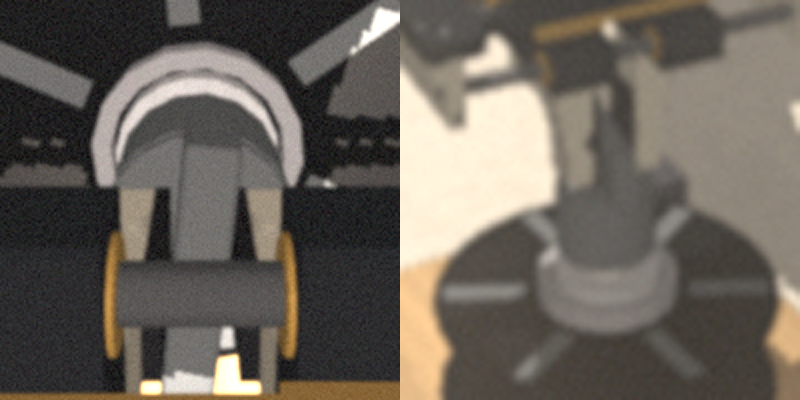

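Still up.

Emit:
step_arm(steps=[[[0, 0, 0], -0.5], [[0, 0, 0], -0.5], [[0, 0, 0], -0.5], [[0, 0, 0], 0], [[0, 0, 0], 0], [[0, 0, 0], 0]])

```text
time_s: 9.97
tcp_pos: [0.556, -0.0497, 0.1616]
eef_rot: [21.1, 90.0, -137.0]
contact_force: [-0.1, 0.5, 0.1]
gripper_width: 0.0144
```

```bash
python3 look.py d
```

```text
t 9.97 tcp [ 0.556  -0.0497  0.1616] yang -68.1 xax [-0. -0. -1.] j [ 15.   13.7 -20.8   0.  -55.5  97. ] F [-0.1  0.5  0.1] M [-0.1   0.17 -0.03] w 0.0144
t 10.07 tcp [ 0.556  -0.0497  0.1616] yang -68.0 xax [ 0.  0. -1.] j [ 15.   13.7 -20.8  -0.  -55.5  97. ] F [-0.1  0.4  0.5] M [-0.06  0.17  0.02] w 0.0137
```

View pics/l_d.png

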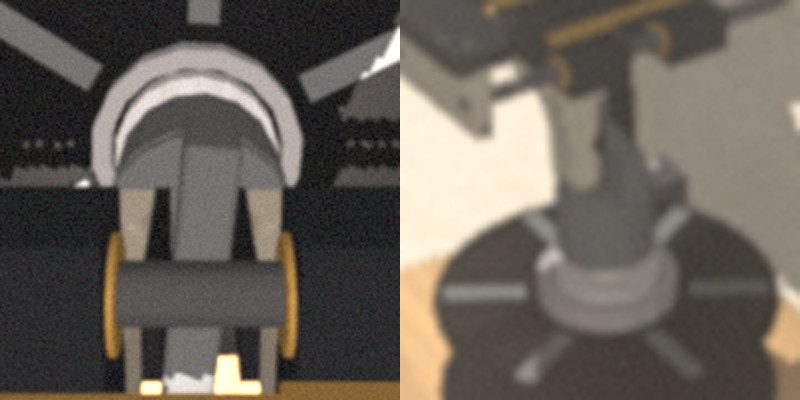

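Still up after about 43° of nut rotation.

Emit:
step_arm(steps=[[[0, 0, 0], -0.5], [[0, 0, 0], -0.5], [[0, 0, 0], -0.5], [[0, 0, 0], 0], [[0, 0, 0], 0], [[0, 0, 0], 0]])

```text
time_s: 10.57
tcp_pos: [0.556, -0.0498, 0.1616]
eef_rot: [138.1, 90.0, -11.0]
contact_force: [-0.2, 0.2, -0.1]
gripper_width: 0.0144
```

```bash
python3 look.py e
```

```text
t 10.57 tcp [ 0.556  -0.0498  0.1616] yang -59.1 xax [ 0. -0. -1.] j [ 15.   13.7 -20.8   0.  -55.5 106. ] F [-0.2  0.2 -0.1] M [-0.12  0.13 -0.02] w 0.0144
t 10.67 tcp [ 0.556  -0.0497  0.1616] yang -59.0 xax [ 0.  0. -1.] j [ 15.   13.7 -20.8   0.  -55.5 106. ] F [-0.3  0.2  0.2] M [-0.12  0.17 -0.04] w 0.0142
```

View pics/l_e.png

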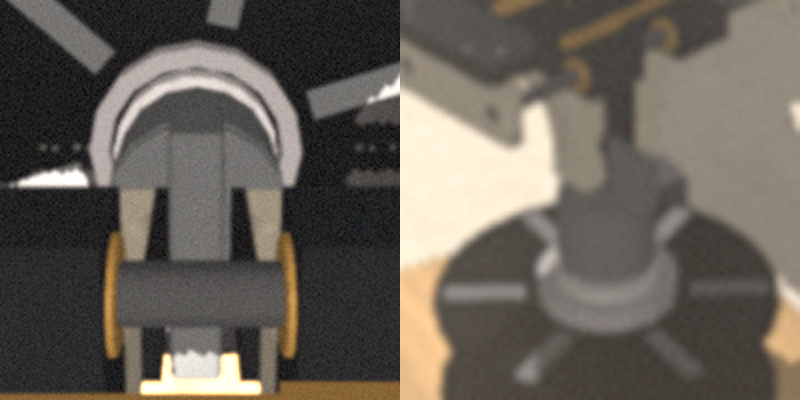

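The bar now sits straight in the fingers and looks narrower (60 px against 66), and the cap bottom is lower, so it has probably dropped. I'll confirm from the scene camera.

```bash
python3 - <<'E'
from h import *
d=cv2.imread('pics/raw_s_d.png');e=cv2.imread('pics/raw_s_e.png')
f=lambda s:cv2.convertScaleAbs(cv2.resize(s[228:278,265:315],(400,400),interpolation=cv2.INTER_CUBIC),alpha=1.9,beta=10)
cv2.imwrite('pics/cmp.png',np.hstack([f(d),f(e)]))
c=cm('scene')
for z in (.1,.093): print(proj(c,[[.5562,-.0487,z],[.5797,-.0487,z]]).round(1))
for n,s in(('d',d),('e',e)): print(n,s[244:272,284:291].mean((1,2)).round(0))
E
```

```text
[[286.9 250.3]
 [289.3 256.5]]
[[287.  253. ]
 [289.3 259.2]]
d [54. 54. 54. 54. 54. 54. 54. 54. 54. 54. 55. 64. 75. 79. 76. 75. 77. 80.
 79. 73. 68. 70. 72. 72. 70. 59. 43. 33.]
e [53. 53. 54. 54. 54. 54. 54. 54. 54. 54. 54. 54. 53. 55. 61. 70. 77. 81.
 79. 73. 68. 69. 72. 72. 70. 59. 42. 34.]
```

View pics/cmp.png

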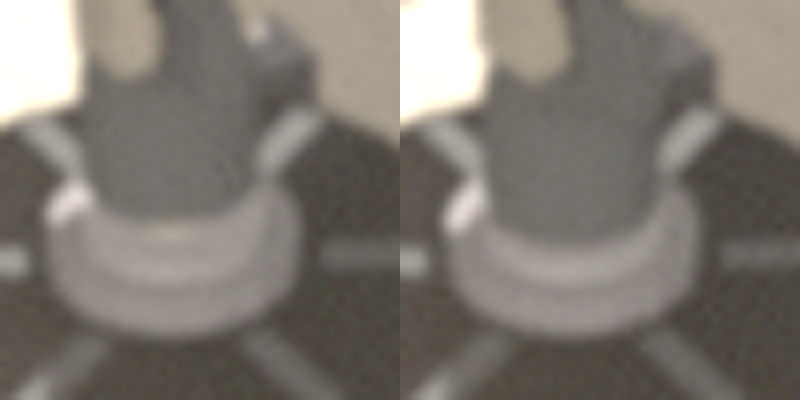

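Confirmed. The cap's lower edge went down about 3 px, matching the expected 7 mm, and the collar is unchanged. Now I lower the fingers 5 mm and turn forward.

Emit:
step_arm(steps=[[[0.25, 0, 0], 0], [[0, 0, 0], 0], [[0, 0, 0], 0.5], [[0, 0, 0], 0.5], [[0.01, 0, 0], 0.5], [[0.01, 0, 0], 0.5], [[0.01, 0, 0], 0.5], [[0.01, 0, 0], 0.5], [[0.01, 0, 0], 0.5], [[0.01, 0, 0], 0.5], [[0.01, 0, 0], 0.5], [[0.01, 0, 0], 0.5], [[0, 0, 0], 0], [[0, 0, 0], 0]])

```text
time_s: 11.83
tcp_pos: [0.5559, -0.0498, 0.1548]
eef_rot: [5.6, 90.0, -173.3]
contact_force: [0.4, -0.3, -0.4]
gripper_width: 0.0139
```

```bash
python3 look.py f
```

```text
t 11.83 tcp [ 0.5559 -0.0498  0.1548] yang -88.9 xax [-0. -0. -1.] j [ 15.   14.1 -21.3  -0.  -54.6  76.2] F [ 0.4 -0.3 -0.4] M [0.01 0.19 0.03] w 0.0139
t 11.93 tcp [ 0.556  -0.0497  0.1549] yang -88.9 xax [-0. -0. -1.] j [ 15.   14.1 -21.3  -0.  -54.6  76.2] F [ 0.4 -0.4 -0.4] M [-0.06  0.18 -0.02] w 0.0141
```

View pics/l_f.png

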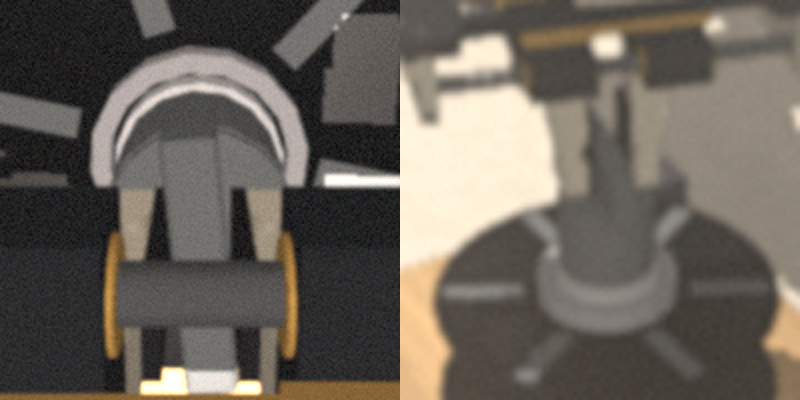

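The nut follows forward and stays low. Continuing.

Emit:
step_arm(steps=[[[0.01, 0, 0], 0.5], [[0.01, 0, 0], 0.5], [[0.01, 0, 0], 0.5], [[0.01, 0, 0], 0.5], [[0.01, 0, 0], 0.5], [[0.01, 0, 0], 0.5], [[0.01, 0, 0], 0.5], [[0.01, 0, 0], 0.5], [[0.01, 0, 0], 0.5], [[0.01, 0, 0], 0.5], [[0.01, 0, 0], 0.5], [[0.01, 0, 0], 0.5], [[0.01, 0, 0], 0.5], [[0.01, 0, 0], 0.5], [[0, 0, 0], 0], [[0, 0, 0], 0]])

```text
time_s: 13.27
tcp_pos: [0.5558, -0.0498, 0.1521]
eef_rot: [52.5, 90.0, -168.3]
contact_force: [-0.2, -0.5, 1.1]
gripper_width: 0.0139
```

```bash
python3 look.py g
```

```text
t 13.27 tcp [ 0.5558 -0.0498  0.1521] yang -130.8 xax [-0. -0. -1.] j [ 15.   14.2 -21.5  -0.  -54.3  34.2] F [-0.2 -0.5  1.1] M [-0.11  0.38 -0.02] w 0.0139
t 13.37 tcp [ 0.5558 -0.0498  0.1521] yang -130.8 xax [-0. -0. -1.] j [ 15.   14.2 -21.5  -0.  -54.3  34.2] F [-1.2  0.4 -1.2] M [-0.14  0.45  0.  ] w 0.0139
```

View pics/l_g.png

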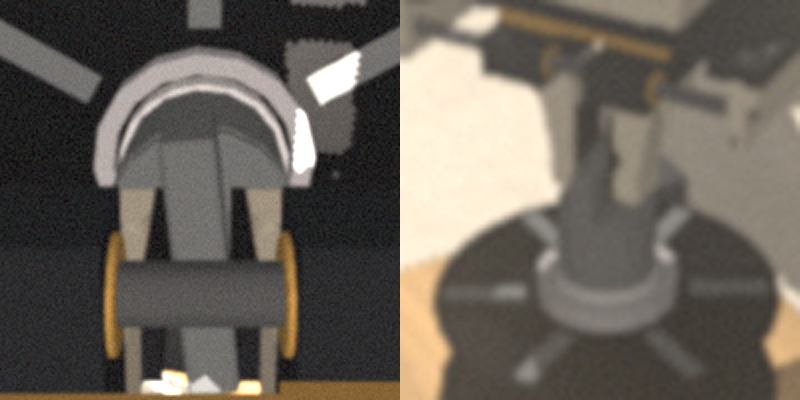

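Emit:
step_arm(steps=[[[0.01, 0, 0], 0.5], [[0.01, 0, 0], 0.5], [[0.01, 0, 0], 0.5], [[0.01, 0, 0], 0.5], [[0.01, 0, 0], 0.5], [[0.01, 0, 0], 0.5], [[0.01, 0, 0], 0.5], [[0.01, 0, 0], 0.5], [[0.01, 0, 0], 0.5], [[0.01, 0, 0], 0.5], [[0.01, 0, 0], 0.5], [[0.01, 0, 0], 0.5], [[0.01, 0, 0], 0.5], [[0, 0, 0], 0], [[0, 0, 0], 0]])

```text
time_s: 14.62
tcp_pos: [0.5554, -0.05, 0.1496]
eef_rot: [101.9, 89.9, -157.9]
contact_force: [-2.9, -1.5, 3.9]
gripper_width: 0.0143
```

```bash
python3 look.py i
```

```text
t 14.62 tcp [ 0.5554 -0.05    0.1496] yang -169.8 xax [-0.001 -0.    -1.   ] j [ 15.   14.4 -21.7   0.  -54.   -4.8] F [-2.9 -1.5  3.9] M [-0.58  1.64  0.04] w 0.0143
t 14.72 tcp [ 0.5555 -0.05    0.1496] yang -169.8 xax [-0.001 -0.    -1.   ] j [ 15.   14.4 -21.7   0.  -54.   -4.8] F [-3.9 -1.5  3.8] M [-0.69  1.84  0.07] w 0.0140
```

View pics/l_i.png

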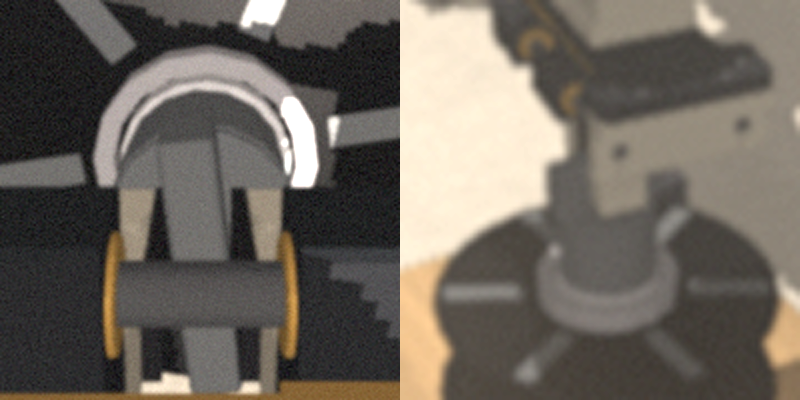

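```bash
python3 - <<'E'
from h import *
f=lambda n:cv2.convertScaleAbs(cv2.resize(cv2.imread(f'pics/raw_s_{n}.png')[228:278,265:315],(400,400),interpolation=cv2.INTER_CUBIC),alpha=1.9,beta=10)
cv2.imwrite('pics/cmp2.png',np.hstack([f('g'),f('i')]))
E
```

```text
(no output)
```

View pics/cmp2.png

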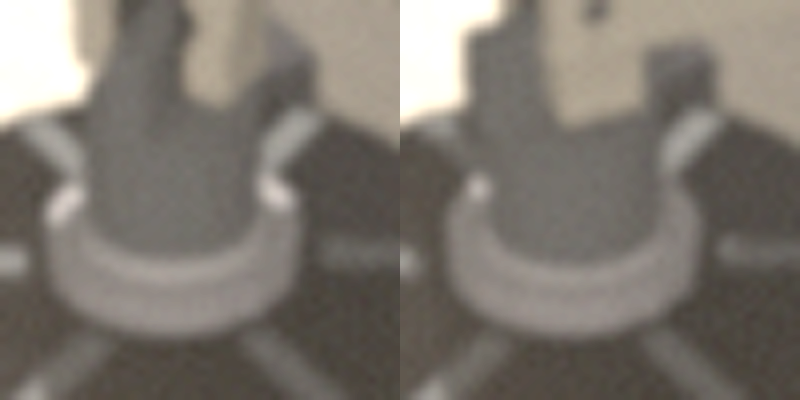

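Emit:
step_arm(steps=[[[0, 0.03, 0], 0.3], [[0, 0, 0], 0.3], [[0, 0, 0], 0.4], [[0, 0, 0], 0.5], [[0, 0, 0], 0.5], [[0, 0, 0], 0], [[0, 0, 0], 0]])

```text
time_s: 15.3
tcp_pos: [0.5552, -0.0501, 0.1495]
eef_rot: [122.4, 90.0, -149.4]
contact_force: [-3.5, -2.4, 2.9]
gripper_width: 0.0144
```

```bash
python3 look.py j
```

```text
t 15.30 tcp [ 0.5552 -0.0501  0.1495] yang 178.2 xax [-0. -0. -1.] j [ 15.   14.3 -21.8   0.  -53.9 -16.8] F [-3.5 -2.4  2.9] M [-0.98  1.46  0.1 ] w 0.0144
t 15.40 tcp [ 0.5552 -0.05    0.1495] yang 178.2 xax [-0. -0. -1.] j [ 15.   14.3 -21.8   0.  -53.9 -16.8] F [-3.8 -3.2  3.4] M [-1.    1.44  0.06] w 0.0144
```

View pics/l_j.png

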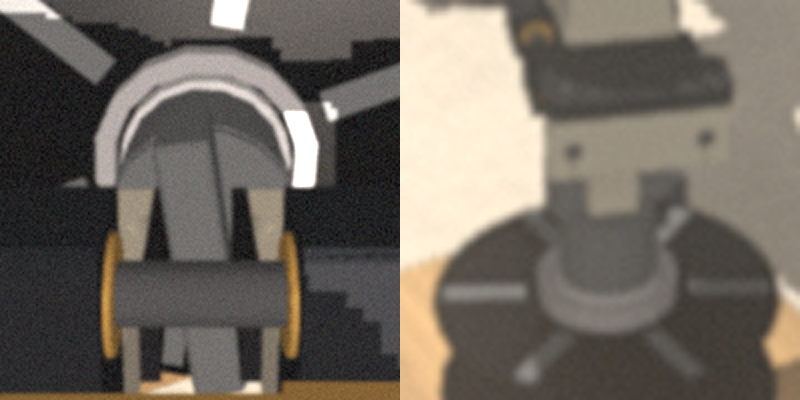

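The fingers are yielding slightly under torque. I raise the grip force moderately, keep the cage, and continue.

Emit:
step_arm(steps=[[[0, 0.03, -0.02], 0], [[0, 0, 0], 0], [[0, 0, 0], 0.4], [[0, 0, 0], 0.4], [[0.01, 0, 0], 0.4], [[0.01, 0, 0], 0.4], [[0.01, 0, 0], 0.4], [[0, 0, 0], 0], [[0, 0, 0], 0]], grip_force=12)

```text
time_s: 16.15
tcp_pos: [0.5547, -0.0501, 0.1488]
eef_rot: [69.5, 90.0, 145.6]
contact_force: [-3.3, -1.2, 3.1]
gripper_width: 0.014
```

```bash
python3 look.py k
```

```text
t 16.15 tcp [ 0.5547 -0.0501  0.1488] yang 166.1 xax [-0.  0. -1.] j [ 15.   14.3 -21.9  -0.  -53.8 -28.8] F [-3.3 -1.2  3.1] M [-0.47  1.31  0.08] w 0.0140
t 16.25 tcp [ 0.5547 -0.0501  0.1488] yang 166.1 xax [-0.  0. -1.] j [ 15.   14.3 -21.9  -0.  -53.8 -28.8] F [-3.3 -0.6  2.3] M [-0.48  1.41  0.08] w 0.0142
```

View pics/l_k.png

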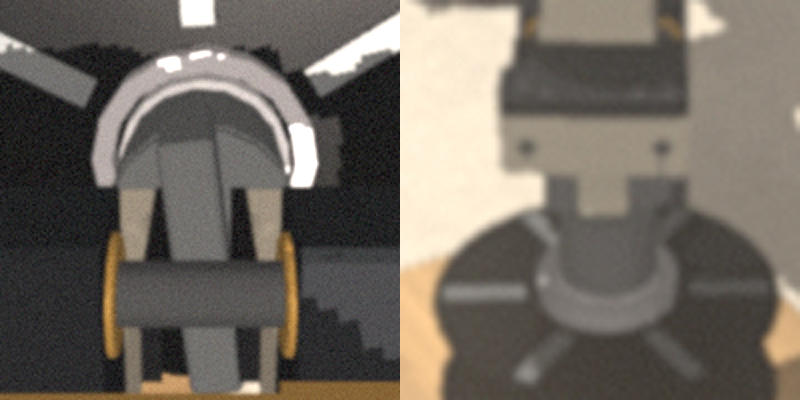

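```bash
cat > zz.py <<'E'
from h import *
import sys
f=lambda n:cv2.convertScaleAbs(cv2.resize(cv2.imread(f'pics/raw_s_{n}.png')[235:275,268:308],(400,400),interpolation=cv2.INTER_CUBIC),alpha=2.2,beta=0)
cv2.imwrite('pics/'+sys.argv[3],np.hstack([f(sys.argv[1]),f(sys.argv[2])]))
for n in 'gijk'+sys.argv[2]: print(n,cv2.imread(f'pics/raw_s_{n}.png')[254:274,284:291].mean((1,2)).round(0))
E
python3 zz.py g k cmp3.png
```

```text
g [54. 54. 54. 53. 53. 57. 67. 77. 78. 73. 69. 69. 71. 72. 69. 58. 42. 33.
 33. 34.]
i [54. 53. 54. 53. 54. 53. 57. 66. 73. 71. 68. 69. 72. 72. 69. 58. 42. 34.
 33. 33.]
j [54. 53. 54. 53. 53. 53. 57. 66. 73. 71. 68. 69. 71. 71. 68. 58. 42. 34.
 33. 33.]
k [53. 53. 54. 54. 53. 53. 55. 61. 68. 69. 68. 69. 71. 72. 69. 58. 42. 33.
 33. 33.]
k [53. 53. 54. 54. 53. 53. 55. 61. 68. 69. 68. 69. 71. 72. 69. 58. 42. 33.
 33. 33.]
```

View pics/cmp3.png

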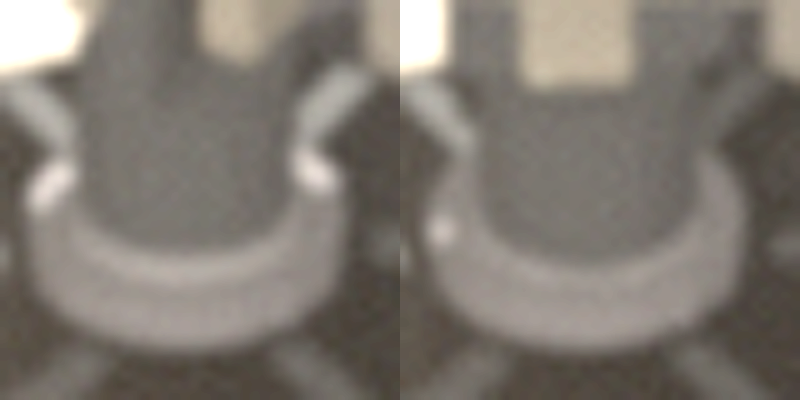

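Edge profiles put the grip point at about 139.5 mm, so roughly 2 mm to go. Continuing in small chunks while watching force.

Emit:
step_arm(steps=[[[0.01, 0, 0], 0.4], [[0.01, 0, 0], 0.4], [[0.01, 0, 0], 0.4], [[0.01, 0, 0], 0.4], [[0, 0, 0], 0.4], [[0, 0, 0], 0], [[0, 0, 0], 0]])

```text
time_s: 16.83
tcp_pos: [0.5545, -0.0502, 0.1481]
eef_rot: [106.3, 90.0, 170.4]
contact_force: [-4.1, -1.0, 2.8]
gripper_width: 0.014
```

```bash
python3 look.py m; python3 zz.py k m cmp4.png
```

```text
t 16.83 tcp [ 0.5545 -0.0502  0.1481] yang 154.2 xax [-0.  0. -1.] j [ 15.   14.4 -21.9  -0.  -53.7 -40.8] F [-4.1 -1.   2.8] M [-0.42  1.85  0.08] w 0.0140
t 16.93 tcp [ 0.5545 -0.0502  0.1481] yang 154.2 xax [-0.001  0.    -1.   ] j [ 15.   14.4 -21.9  -0.  -53.7 -40.8] F [-4.6 -1.5  3.3] M [-0.28  1.93  0.07] w 0.0139
g [54. 54. 54. 53. 53. 57. 67. 77. 78. 73. 69. 69. 71. 72. 69. 58. 42. 33.
 33. 34.]
i [54. 53. 54. 53. 54. 53. 57. 66. 73. 71. 68. 69. 72. 72. 69. 58. 42. 34.
 33. 33.]
j [54. 53. 54. 53. 53. 53. 57. 66. 73. 71. 68. 69. 71. 71. 68. 58. 42. 34.
 33. 33.]
k [53. 53. 54. 54. 53. 53. 55. 61. 68. 69. 68. 69. 71. 72. 69. 58. 42. 33.
 33. 33.]
m [54. 53. 53. 53. 53. 53. 54. 60. 68. 70. 68. 69. 71. 72. 69. 58. 42. 33.
 32. 34.]
```

View pics/l_m.png

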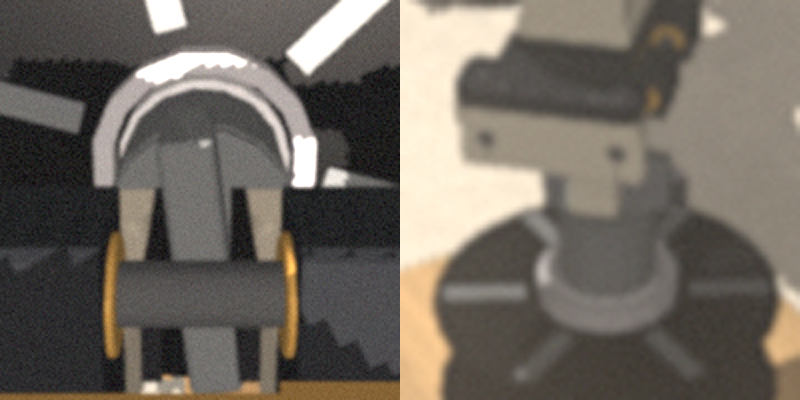

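View pics/cmp4.png

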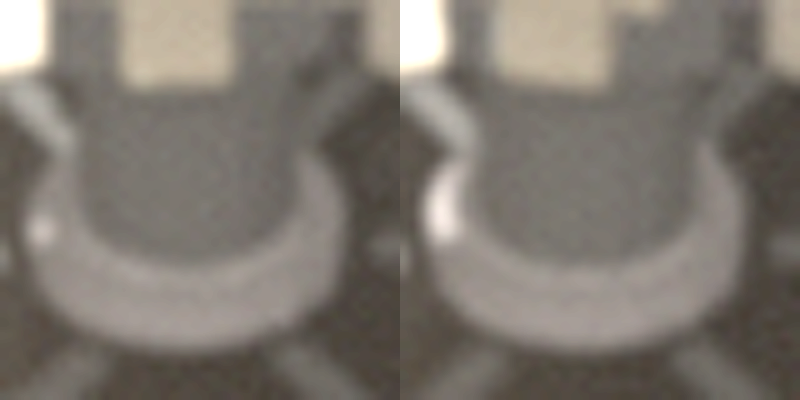

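Emit:
step_arm(steps=[[[0, 0.04, -0.03], 0], [[0, 0, 0], 0], [[0.01, 0, 0], 0.4], [[0.01, 0, 0], 0.4], [[0.01, 0, 0], 0.4], [[0, 0, 0], 0.4], [[0, 0, 0], 0], [[0, 0, 0], 0]])

```text
time_s: 17.6
tcp_pos: [0.554, -0.0503, 0.1476]
eef_rot: [-32.3, 90.0, 22.2]
contact_force: [-3.2, 0.1, 1.1]
gripper_width: 0.014
```

```bash
python3 look.py n; python3 zz.py m n cmp5.png; python3 - <<'E'
from h import *
t=capture('top');a=cv2.resize(t[205:290,285:390],None,fx=7,fy=7,interpolation=cv2.INTER_CUBIC)
cv2.imwrite("pics/tz2.png",cv2.convertScaleAbs(a,alpha=1.7,beta=0))
E
```

```text
t 17.60 tcp [ 0.554  -0.0503  0.1476] yang 144.6 xax [ 0.  0. -1.] j [ 15.   14.3 -22.1  -0.  -53.6 -50.4] F [-3.2  0.1  1.1] M [-0.07  1.05  0.04] w 0.0140
t 17.70 tcp [ 0.554  -0.0503  0.1476] yang 144.5 xax [ 0.  0. -1.] j [ 15.   14.3 -22.1  -0.  -53.6 -50.4] F [-2.8 -0.3  1.6] M [-0.12  0.99  0.01] w 0.0141
g [54. 54. 54. 53. 53. 57. 67. 77. 78. 73. 69. 69. 71. 72. 69. 58. 42. 33.
 33. 34.]
i [54. 53. 54. 53. 54. 53. 57. 66. 73. 71. 68. 69. 72. 72. 69. 58. 42. 34.
 33. 33.]
j [54. 53. 54. 53. 53. 53. 57. 66. 73. 71. 68. 69. 71. 71. 68. 58. 42. 34.
 33. 33.]
k [53. 53. 54. 54. 53. 53. 55. 61. 68. 69. 68. 69. 71. 72. 69. 58. 42. 33.
 33. 33.]
n [54. 53. 53. 53. 53. 53. 53. 58. 66. 69. 68. 69. 71. 72. 69. 58. 42. 32.
 32. 33.]
```

View pics/l_n.png

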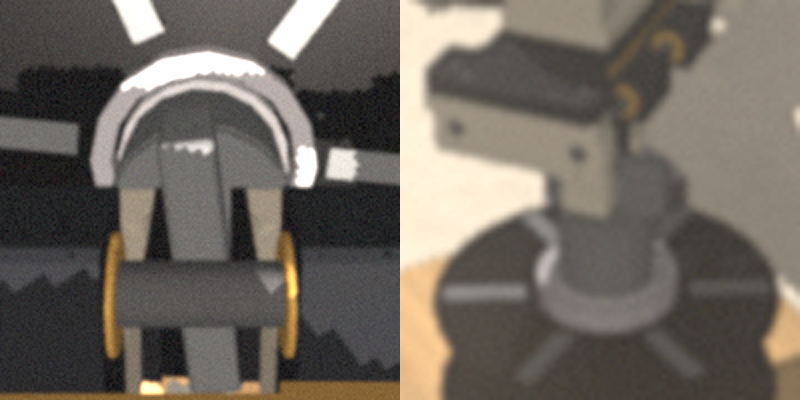

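View pics/cmp5.png

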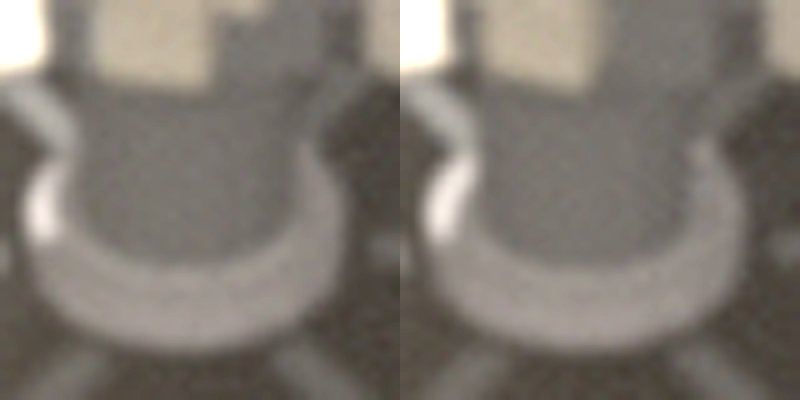

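Emit:
step_arm(steps=[[[0.01, 0.03, 0], 0.3], [[0.01, 0, 0], 0.3], [[0, 0, 0], 0.3], [[0, 0, 0], 0.3], [[0, 0, 0], 0], [[0, 0, 0], 0]])

```text
time_s: 18.25
tcp_pos: [0.5536, -0.0501, 0.1472]
eef_rot: [-52.4, 90.0, -5.1]
contact_force: [-0.1, -0.8, 0.7]
gripper_width: 0.0139
```

```bash
python3 look.py o; python3 zz.py n o cmp6.png | tail -2; python3 - <<'E'
from h import *
c=cm('scene'); o=-c["R"].T@c["t"]
a=np.array([.5562,-.0487]);u=o[:2]-a;u/=np.linalg.norm(u)
for z in (.100,.093,.088,.0865,.085,.084): print(z,proj(c,[[*(a+u*.0235),z]]).round(2))
print('ring out',proj(c,[[*(a+u*.0335),.084]]))
E
```

```text
t 18.25 tcp [ 0.5536 -0.0501  0.1472] yang 137.3 xax [ 0.001 -0.    -1.   ] j [ 15.   14.3 -22.2   0.  -53.5 -57.7] F [-0.1 -0.8  0.7] M [-0.41  0.49  0.06] w 0.0139
t 18.35 tcp [ 0.5536 -0.0501  0.1472] yang 137.3 xax [ 0.001 -0.    -1.   ] j [ 15.   14.3 -22.2   0.  -53.5 -57.7] F [-0.4 -0.3  0.6] M [-0.5   0.32  0.06] w 0.0143
o [54. 53. 53. 53. 53. 53. 54. 57. 65. 68. 68. 69. 71. 72. 69. 58. 42. 33.
 32. 33.]
0.1 [[287.02 256.66]]
0.093 [[287.06 259.38]]
0.088 [[287.1  261.31]]
0.0865 [[287.1  261.89]]
0.085 [[287.11 262.46]]
0.084 [[287.12 262.84]]
ring out [[287.16502439 265.65657492]]
```

View pics/l_o.png

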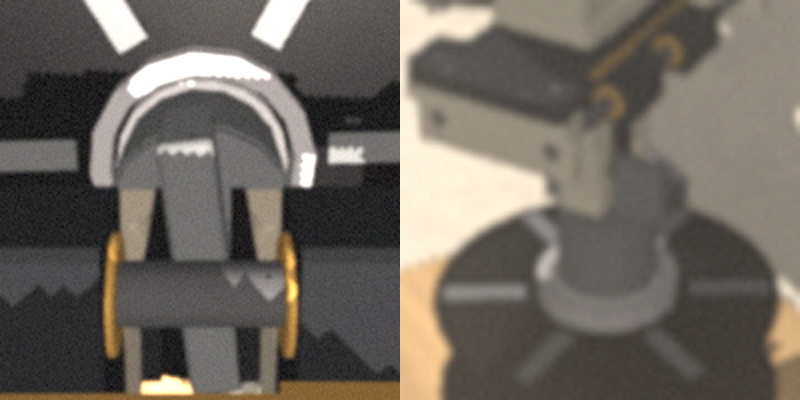

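Forces are small and the fingers act as a torque limit. Bottoming softly at this grip stays well under 60 N, so I turn a bit further.

Emit:
step_arm(steps=[[[0.01, 0.01, 0], 0.3], [[0, 0, 0], 0.3], [[0.01, 0, 0], 0.3], [[0, 0, 0], 0.3], [[0, 0, 0], 0], [[0, 0, 0], 0]])

```text
time_s: 18.85
tcp_pos: [0.5534, -0.0499, 0.1468]
eef_rot: [-35.5, 90.0, 4.7]
contact_force: [0.1, -0.3, -0.2]
gripper_width: 0.014
```

```bash
python3 look.py p; python3 zz.py n p cmp7.png | tail -2
```

```text
t 18.85 tcp [ 0.5534 -0.0499  0.1468] yang 130.1 xax [ 0.  0. -1.] j [ 15.   14.3 -22.2   0.  -53.5 -64.9] F [ 0.1 -0.3 -0.2] M [-0.5   0.22  0.11] w 0.0140
t 18.95 tcp [ 0.5534 -0.0499  0.1468] yang 130.1 xax [ 0.  0. -1.] j [ 15.   14.3 -22.2   0.  -53.5 -64.9] F [ 0.1 -0.7  0. ] M [-0.58  0.1   0.13] w 0.0141
p [53. 53. 53. 53. 53. 53. 53. 56. 62. 66. 67. 70. 71. 72. 69. 58. 42. 33.
 32. 32.]
```

View pics/l_p.png

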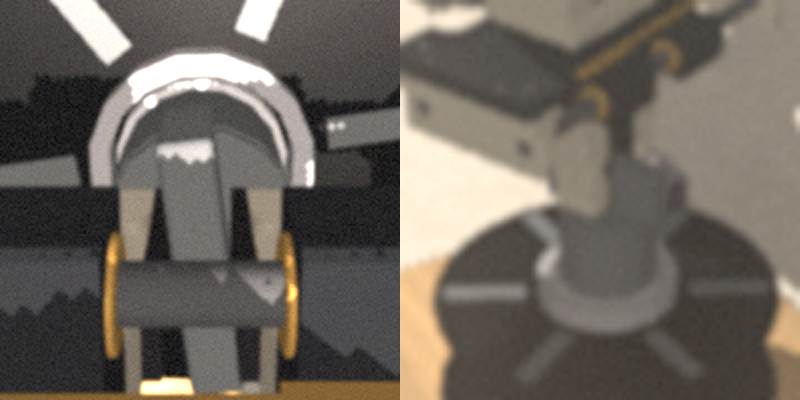

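View pics/cmp7.png

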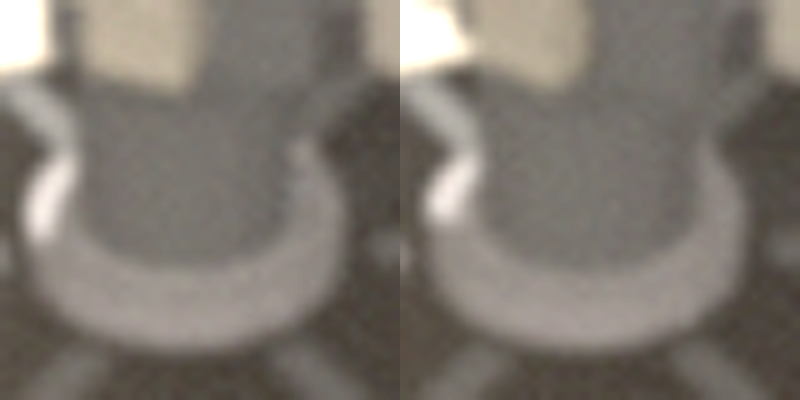

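Emit:
step_arm(steps=[[[0.01, 0, 0], 0.3], [[0, 0, 0], 0.3], [[0.01, 0, 0], 0.3], [[0, 0, 0], 0.3], [[0, 0, 0], 0], [[0, 0, 0], 0]])

```text
time_s: 19.45
tcp_pos: [0.5533, -0.0499, 0.1465]
eef_rot: [-39.7, 90.0, -6.8]
contact_force: [-2.1, -0.2, 2.0]
gripper_width: 0.014
```

```bash
python3 look.py q; python3 zz.py n q cmp8.png | tail -2
```

```text
t 19.45 tcp [ 0.5533 -0.0499  0.1465] yang 123.0 xax [ 0. -0. -1.] j [ 15.   14.3 -22.2   0.  -53.4 -72.1] F [-2.1 -0.2  2. ] M [-0.43  0.54  0.19] w 0.0140
t 19.55 tcp [ 0.5533 -0.0499  0.1466] yang 122.9 xax [ 0. -0. -1.] j [ 15.   14.3 -22.2   0.  -53.4 -72.1] F [-1.2 -1.5  1.9] M [-0.41  0.52  0.22] w 0.0142
q [53. 54. 53. 53. 53. 53. 53. 56. 61. 65. 67. 69. 71. 72. 69. 58. 42. 33.
 32. 33.]
```

View pics/l_q.png

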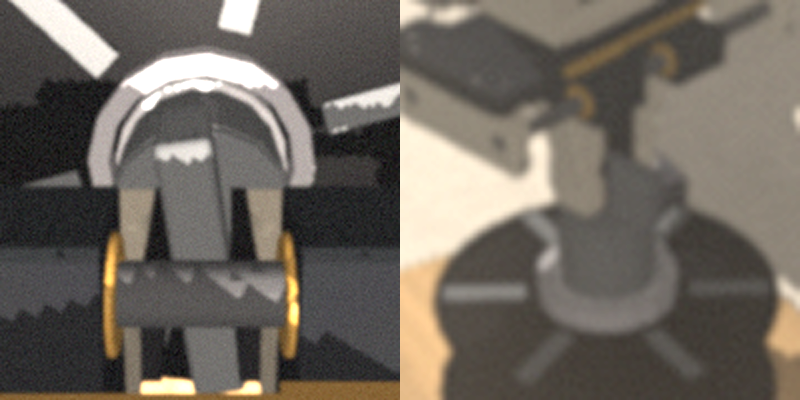

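Moment z rose 0.06 → 0.12 → 0.21 N·m, which looks like the collar reaching its stop. I release and inspect.

Emit:
step_arm(steps=[[[0, 0, 0], -0.4], [[0, 0, 0], 0], [[0, 0, 0], 0], [[0, 0, 0], 0], [[0, 0, 0], 0], [[0, 0, 0], 0], [[0, 0, 0], 0], [[0, 0, 0], 0], [[0, 0, 0], 0], [[0, 0, 0], 0], [[-0.5, 0, 0], 0], [[-1, 0, 0], 0], [[-1, 0, 0], 0], [[-1, 0, 0], 0], [[-1, 0, 0], 0], [[0, 0, 0], 0], [[0, 0, 0], 0]], fingers=0)

```text
time_s: 20.97
tcp_pos: [0.5538, -0.0498, 0.2384]
eef_rot: [-23.3, 89.8, 12.0]
contact_force: [-0.5, -0.3, -0.6]
gripper_width: 0.0879
```

```bash
python3 look.py r; python3 zz.py q r cmp9.png | tail -2; python3 -c "
from h import *
c=cm('wrist');np.savez('wr.npz',**c)
w=cv2.imread('pics/raw_w_r.png');print(proj(c,[[.5555,-.0497,.151]]))
cv2.imwrite('pics/wr.png',w)"
```

```text
t 20.97 tcp [ 0.5538 -0.0498  0.2384] yang 125.3 xax [ 0.003  0.001 -1.   ] j [ 15.    9.6 -15.3   0.  -65.  -69.8] F [-0.5 -0.3 -0.6] M [0.07 0.04 0.01] w 0.0879
t 21.07 tcp [ 0.5528 -0.0499  0.2363] yang 125.2 xax [-0.  0. -1.] j [ 15.    9.7 -15.4  -0.  -64.9 -69.8] F [0.4 0.5 0.1] M [0.03 0.02 0.01] w 0.0878
r [54. 54. 54. 54. 53. 54. 54. 56. 61. 65. 67. 69. 71. 72. 69. 58. 43. 34.
 33. 33.]
[[319.2637087  250.94806898]]
```

View pics/wr.png

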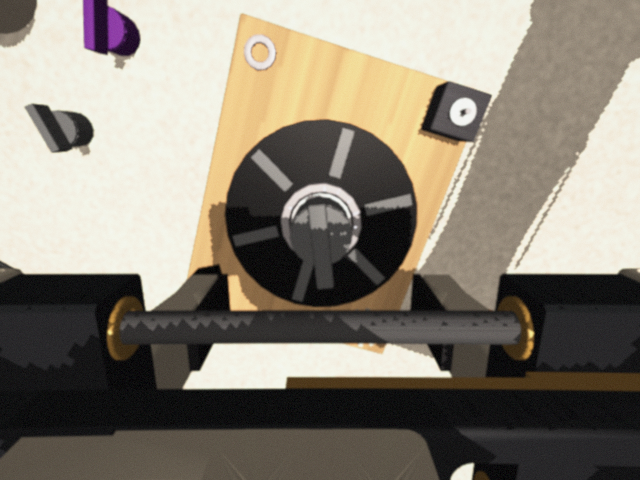

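View pics/cmp9.png

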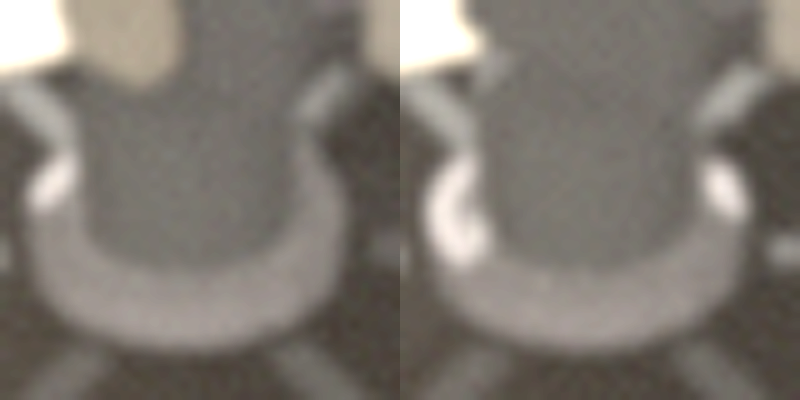

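```bash
python3 -c "
from h import *
w=cv2.imread('pics/raw_w_r.png')
cv2.imwrite('pics/wrz.png',cv2.convertScaleAbs(cv2.resize(w[175:300,265:390],(600,600),interpolation=cv2.INTER_CUBIC),alpha=1.5,beta=20))
s=cv2.imread('pics/raw_s_r.png')
cv2.imwrite('pics/srz.png',cv2.convertScaleAbs(cv2.resize(s[205:275,250:320],(560,560),interpolation=cv2.INTER_CUBIC),alpha=1.9,beta=20))
"
```

```text
(no output)
```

View pics/wrz.png

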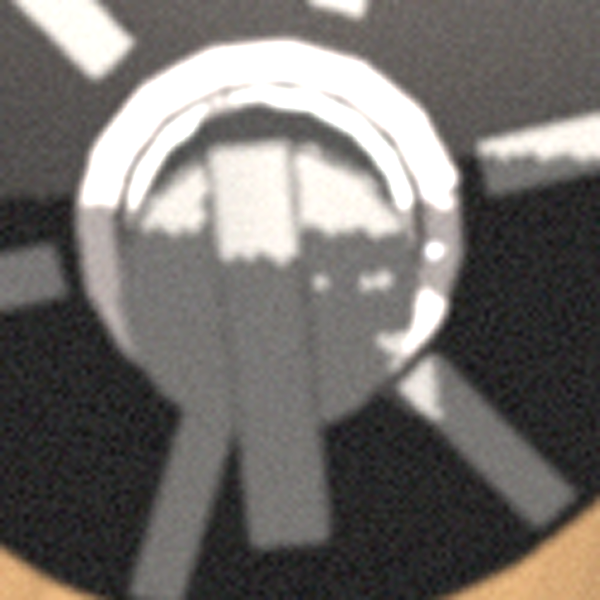

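View pics/srz.png

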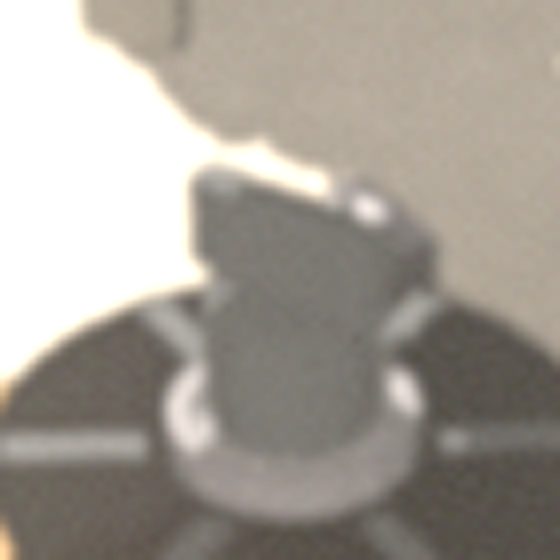

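The arm was still settling at that picture, so I retake it now that it is still.

```bash
python3 -c "
from h import *
rep();c=cm('wrist');w=capture('wrist');np.savez('wr.npz',**c);rep()
cv2.imwrite('pics/raw_w_s.png',w)
cv2.imwrite('pics/wsz.png',cv2.convertScaleAbs(cv2.resize(w[175:300,265:390],(600,600),interpolation=cv2.INTER_CUBIC),alpha=1.5,beta=20))
"
```

```text
t 21.07 tcp [ 0.5528 -0.0499  0.2363] yang 125.2 xax [-0.  0. -1.] j [ 15.    9.7 -15.4  -0.  -64.9 -69.8] F [0.4 0.5 0.1] M [0.03 0.02 0.01] w 0.0878
t 21.12 tcp [ 0.5527 -0.0499  0.2359] yang 125.2 xax [-0.001  0.    -1.   ] j [ 15.    9.7 -15.4  -0.  -64.9 -69.8] F [0.6 0.6 0.3] M [ 0.04  0.02 -0.02] w 0.0880
```

View pics/wsz.png

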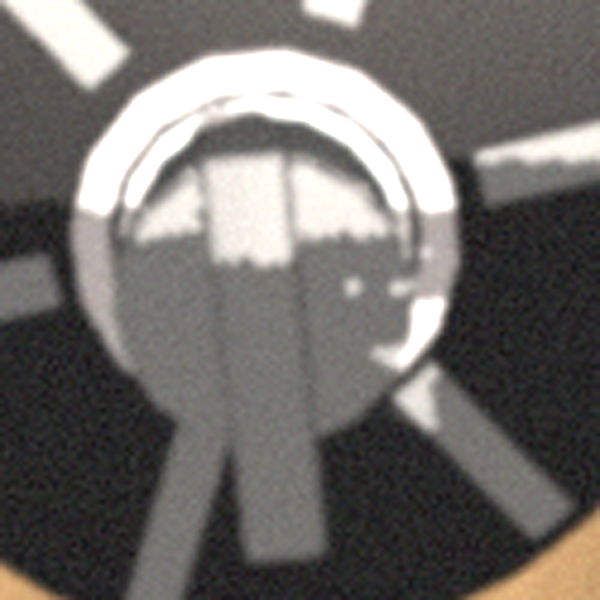

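```bash
python3 - <<'E'
from h import *
c=np.load('wr.npz')
f=lambda u:[265+(u[0]+.5)/4.8-.5,175+(u[1]+.5)/4.8-.5]
def L(z):
    P=onz(c,[f(u) for u in [(205,160),(286,153),(247,563),(327,555)]],z)
    a=P[:2].mean(0);b=P[2:].mean(0);return np.linalg.norm(a-b),(a+b)/2,np.linalg.norm(P[0]-P[1]),np.degrees(np.arctan2(*(b-a)[1::-1]))
for z in (.149,.151,.153,.155,.167):print(z,L(z))
R=onz(c,[f(u) for u in [(73,225),(459,230),(265,50)]],.084)[:,:2]
x=np.linalg.solve(np.c_[2*R,np.ones(3)],(R**2).sum(1));print('ring',x[:2],np.sqrt(x[2]+x[0]**2+x[1]**2))
E
```

```text
0.149 (np.float64(0.059402410591971606), array([ 0.55544572, -0.04895963,  0.149     ]), np.float64(0.010974978310754467), np.float64(40.87400408619369))
0.151 (np.float64(0.058878405203985726), array([ 0.5549042 , -0.04934805,  0.151     ]), np.float64(0.01087816493718002), np.float64(40.87400408619362))
0.153 (np.float64(0.05835439981599968), array([ 0.55436268, -0.04973647,  0.153     ]), np.float64(0.010781351563605573), np.float64(40.874004086193686))
0.155 (np.float64(0.057830394428013715), array([ 0.55382116, -0.05012489,  0.155     ]), np.float64(0.010684538190031137), np.float64(40.874004086193686))
0.167 (np.float64(0.05468636210009793), array([ 0.55057205, -0.05245541,  0.167     ]), np.float64(0.01010365794858431), np.float64(40.874004086193665))
ring [ 0.55479118 -0.04947621] 0.034019898009411395
```

Both checks agree. The bar and ring centres coincide for a bar top at about 151.5 mm, which puts the grip point at about 137.5 mm. The bar's angle shows about 2.97 rad of forward turn. The collar shows no step against the ring, and the gripper is open and clear, so I hand in.

```bash
python3 -c "
from h import *
rep();print(close_job())"
```

```text
t 21.12 tcp [ 0.5527 -0.0499  0.2359] yang 125.2 xax [-0.001  0.    -1.   ] j [ 15.    9.7 -15.4  -0.  -64.9 -69.8] F [0.6 0.6 0.3] M [ 0.04  0.02 -0.02] w 0.0880
the job is handed in; nothing more can be done
None
```

The nut is on the thread and, by my last checks, holds the collar flush. I handed the job in at 21.1 s, and no verdict was reported.

**What I did:**
- I caged the grip bar loosely between the fingers and turned it backward about 57° (tool angle), until it dropped. In the scene camera the cap's lower edge fell about 3 px, close to the predicted 7 mm, and the collar stayed up.
- I then turned it forward about 2.97 rad by the bar's angle. I stopped when the twisting moment at the wrist rose from 0.06 to about 0.2 N·m, opened the gripper and lifted clear.

**Last checks:**
- **Grip point height:** about 137.5 mm, from where the bar and ring centres line up in the wrist view. The accuracy is about ±1 mm, against a limit of 139.5 mm.
- **Collar:** no visible step against the guide ring.
- **Robot:** gripper open, fingertips about 65 mm above the nut, and tool force back to about zero.

**What disagreed or was not checked:**
- **Scene-camera height:** readings of the cap edge were only good to about 1 mm and ran about 1 mm higher than expected while turning.
- **Bar length:** its apparent length in the last wrist view suggested a slightly lower height than is possible (about ±2 mm).
- **Turn past nominal flush:** 2.97 rad is more than the roughly 2.5 rad quoted, so the collar may be between flush and its stop. At that torque I estimate about 20 N on the thread, which I could not measure directly.
- **Side force:** up to about 5 N appeared during the forward turn, and small tool shifts brought it down.
- **Loose parts:** I did not measure the other objects again at the end.

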